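# Slide the float gauge off the lacquer and lay it across the float bowl

## Task

The flat steel float gauge is too thin to pick up where it lies: slide it flat along the cabinet top, through a free gap, until one end sticks out well past the cabinet's far edge, and take it by that end. Then lay it gently, flat and square, across the middle of the open float bowl like a straightedge, spanning both long rims with about the same length sticking out on either side, and let go only once it rests on the rims. Leave the bowl's cradle, the canister, parts cup, saucer and wrench where they stand.

Things in the scene. Friction and masses are not known exactly. Their poses are not given: they have to be found in the camera images.
- edge (a point): middle of the upper line of the cabinet's far edge, at the height of the cabinet top (z = 0). Its x axis points straight out over the drop, y runs along the edge, which is straight and free of any lip for 700 mm either side. The top is a red lacquered slab 30 mm thick; the carcass below is set back 30 mm. Steel slides on the glossy lacquer with a friction coefficient of about 0.25
- gauge_mid (a point): centre (half-way up) of the loose flat steel float gauge, a plate 170 mm long (its x axis), 36 mm wide (y), 2 mm thick (z), about 95 g, balanced near this point. Both ends are full width for 49 mm; between them the +y side has steps up to 10 mm deep. It lies flat on the cabinet top, roughly along the edge. Either end may be gripped, and it may lie on the bowl either way round
- gauge_end_a (a point): middle of the end face of the gauge at its +x end, 85 mm from its centre
- gauge_end_b (a point): middle of the end face of the gauge at its -x end, 85 mm from its centre
- bowl_rim (a point): centre of the open mouth of the grey cast float bowl, at the height of its flat rim, 62 mm above the cabinet top; z up. Outside size of the rim flange 70 mm along x, 86 mm along y; rims 8 mm wide; the two long rims run along y. The gauge must lie along this x axis, bridging both long rims over the black twin float, whose top is 3 mm below the rim
- canister_mid (a point): centre (half-way up) of an upright aluminium screw-top canister with a knurled lid, 74 mm in diameter, 97 mm high, standing near the far edge; a bystander
- cup_mid (a point): centre (half-way up) of an amber plastic parts cup, 66 mm in diameter at the rim, 55 mm high, standing beside the canister; a bystander
- saucer_mid (a point): centre (about half-way up) of a white porcelain saucer, 120 mm in diameter, 19 mm high; a bystander
- wrench_mid (a point): centre (half-way up) of a chrome tubular spark plug wrench lying flat, 160 mm long (its x axis), 25 mm across the hexagon ends, 22 mm high, lying along the far edge in front of the saucer; a bystander
- cradle_mid (a point): centre (half-way up) of the loose hardwood cradle block that holds the bowl, straight below the bowl's mouth: 96 mm (x) by 104 mm (y) by 28 mm high, axes as the bowl's; 0.6 kg with the bowl
Things that resemble listed ones, but are neither listed nor needed, are in the scene too. What is shaped like the part that bears bowl_rim but green or turquoise is not meant. What is shaped like the part that bears gauge_mid but green is not meant.

How it is judged (in metres and radians):
On the way, in this order (a step that is already met when the one before it is completed fails the run):
1. the gauge, lying flat on the cabinet top, sticks out at least 25 mm past the far edge at one end (x of any of gauge_end_a, gauge_end_b in the frame of edge above 0.025 m and angle between gauge_mid's own z axis and vertical below 0.06 rad and z of gauge_mid in the frame of edge between -0.004 and 0.006 m), for 0.2 s.
2. still in the fingers, the gauge is set down on the rims of the bowl, not dropped (z of gauge_mid in the frame of bowl_rim between -0.006 and 0.008 m and horizontal distance between gauge_mid and bowl_rim below 0.03 m and contact force between gauge and cradle above 0.1 N and contact force between the fingers and gauge above 0.5 N), for 0.05 s.
At the end, for the whole second after the job is handed in: The gauge lies flat and still on the bowl's rim, let go: within 11 degrees of square across it, its centre within 18 mm of the bowl's centre along the gauge and within 15 mm across it. The bystanders and the cradle stand where they stood (within 15 mm) (z of gauge_mid in the frame of bowl_rim between -0.002 and 0.004 m and x of gauge_mid in the frame of bowl_rim between -0.018 and 0.018 m and y of gauge_mid in the frame of bowl_rim between -0.015 and 0.015 m and angle between the x axis of gauge_mid and the x axis of bowl_rim, either way round below 0.2 rad and angle between gauge_mid's own z axis and vertical below 0.06 rad and linear speed of gauge below 0.01 m/s and contact force between the fingers and gauge below 0.05 N and distance of each of bowl_rim, canister_mid, cup_mid, saucer_mid, wrench_mid from where it was at the start of the episode below 0.015 m); the robot touches nothing.
It fails at once if the gauge falls off the cabinet (height (world z) of gauge_mid below -0.06 m).
It fails at once if the cradle with the bowl is shifted more than 15 mm or tipped (distance of bowl_rim from where it was at the start of the episode above 0.015 m or angle between bowl_rim's own z axis and vertical above 0.15 rad).
It fails at once if the canister or the parts cup is shifted more than 15 mm or tipped (distance of any of canister_mid, cup_mid from where it was at the start of the episode above 0.015 m or angle between any of canister_mid, cup_mid's own z axis and vertical above 0.2 rad).
It fails at once if the saucer is shifted more than 15 mm or tipped (distance of saucer_mid from where it was at the start of the episode above 0.015 m or angle between saucer_mid's own z axis and vertical above 0.2 rad).
It fails at once if the wrench is shifted more than 15 mm (distance of wrench_mid from where it was at the start of the episode above 0.015 m).
It also fails if it takes over 64 s, if anything falls off the work surface, if the arm or the gripper's body presses on something with over 40 N, if the wrist force passes 120 N, or if a joint passes its speed limit or range.

## Robot

A 7-joint arm with a two-finger parallel gripper is mounted at the origin on the work surface. World frame = base frame: x ahead of the robot, y to its left, z up, the work surface at z = 0. Lengths are in mm, angles in rad, forces in N, time in s.
With the tool pointing down it reaches from about 400 to 875 mm from the base axis. Payload 4.4 kg.
Tool frame: the origin (TCP) lies where the fingers leave the gripper's body, on its centre line; the fingertips stand 73 mm ahead of it and the grasp point (between the pads) lies 54 mm ahead of it; z points along the fingers, y is the line along which they close (so a half turn about z gives the same grasp; the last joint's range is limited). The gripper opens to 85 mm and grips with 20 to 120 N. Pads are 22 mm wide; open, the fingers measure 114 mm over their backs; the gripper's body (76 mm by 85 mm) begins 54 mm behind the grasp point. The pads swing forward as they close: fully open they stand 13 mm farther back than shut.
Start: joints at [-1.407, 0.628, 0.038, 1.517, -0.027, 0.996, -0.02], TCP at [148.036, 632.932, 303.913] pointing down, gripper open.
Joint ranges: [-3.06, 3.06], [-0.37, 2.12], [-1.25, 1.32], [0.18, 2.47], [-1.1, 4.24], [0.23, 1.98], [-2.94, 2.94]. Speed limits (rad/s): [2.57, 2.57, 3.14, 3.14, 3.14, 3.14, 3.14].

## Interface

Orientations are given as [roll, pitch, yaw] about the fixed x, y, z axes, in that order (R = Rz(yaw) Ry(pitch) Rx(roll)).
In Python, from cell import ctrl gives the robot as it stands.
- The arm moves only by the tool send_rows, never from a script. Its argument "rows" is a list that holds one entry, the list of rows, each a list of 6 numbers: the shift along the tool's x, y, z in cm, then the turn, a rotation vector about the tool's x, y, z in rad. In form: [[[tx, ty, tz, wx, wy, wz], ...]]. A call has 1 to 10 rows; each row is the pose to reach, as a shift and turn from the pose commanded when the call began, along the tool's axes at that moment; what a row does not reach only later rows make up. A row lasts 1/10 s, in which the tool goes at most 50 mm and 8.59 degrees, less where a joint would pass 70% of its speed; a pose out of reach is approached as far as the arm can. A call with a gripper value outside its range is refused whole. "grip" is the closure in counts, from 0 (fully open) to 255 (shut), set as the call begins (left out, the last holds). The fingers move at their own pace and stop on an object; the grip force is fixed at half the most. Time passes only in rows, so rows that repeat a pose let the fingers close. It gives the time, the measured TCP pose, the force, the opening and the grip force at its end, in the units of the state.
- ctrl.read_state(): the state, without advancing time (a new reading comes with each control period).
- ctrl.get_image(name): name is "side" or "top" or "wrist"; returns a dict with "pixels" (400x640x3 uint8, red, green, blue), "fx", "fy", "cx", "cy" (pixels), "extrinsics" (4x4, takes a point from camera to world coordinates); the wrist camera has in their place "mount" (4x4, takes a point from camera to tool coordinates, whose origin is the TCP and whose axes are the flange's). Camera axes: x right, y up, looking along -z (the intrinsics and any distortion apply to the point x, -y, -z); pixel columns grow to the right and rows downward; lengths in mm; the calibration is good to about 2 mm. A picture is of the moment at which its call begins: read the wrist's pose just before it. There is no depth.
- ctrl.finish_job(): hands the job in; it is judged then, once.
The state is a dict: "clock": time; "qpos": joint angles; "qd": joint speeds; "tau": joint torques, N m; "eef_pos": TCP position; "tool_rot": TCP orientation; "force": force on the tool from outside, world axes, zero at the start; "torque": the same for the moment, N m; "width": finger opening in mm; "gripper_force": force on a finger pad.
Only numpy, scipy, OpenCV 4.12 (cv2) and the standard library are available. Lean on these libraries where they do the work, as an engineer would, in place of code of your own. Each camera call takes 0.05 s, during which the arm holds its last target. There are 200 camera calls.

## Working session

There is one attempt and no reset: what is moved stays moved. The work goes in short steps, Python scripts to look and compute and a tool call to move; the robot and the scene stay as the last step left them, time stands still between calls to the robot, and variables do not carry over. Pictures are saved under pics/ and viewed, at most 11 in all, crops included, and the job is handed in when it is done.

Besides the shell and the picture viewer there is one more tool, called after "Request:" by a JSON object that holds its "method" and its "body". send_rows: Moves the arm, as the interface text tells. Its arguments: {"type":"object","properties":{"rows":{"type":"array","items":{"type":"array","items":{"type":"array","items":{"type":"number"}}}},"grip":{"type":"number"}},"required":["rows"]}

```bash
mkdir -p pics
cat > h.py <<'E'
import numpy as np, cv2
from cell import ctrl
from scipy.spatial.transform import Rotation as R
def T():
    s=ctrl.read_state(); M=np.eye(4); r=np.array(s["tool_rot"],float)
    M[:3,:3]=R.from_euler('xyz',r).as_matrix() if r.size==3 else r.reshape(3,3)
    M[:3,3]=s["eef_pos"]; return M
def grab(name,f):
    M=T(); im=ctrl.get_image(name); E=M@np.array(im["mount"]) if name=="wrist" else np.array(im["extrinsics"])
    np.savez("pics/"+f+".npz",E=E,k=[im["fx"],im["fy"],im["cx"],im["cy"]],p=im["pixels"])
    cv2.imwrite("pics/"+f+".png",im["pixels"][:,:,::-1]); return {k:v for k,v in im.items() if k!="pixels"}
def load(f): return np.load("pics/"+f+".npz")
def ray(d,uv):
    fx,fy,cx,cy=d["k"]; uv=np.atleast_2d(np.array(uv,float))
    c=np.stack([(uv[:,0]-cx)/fx,-(uv[:,1]-cy)/fy,-np.ones(len(uv))],1)
    return d["E"][:3,3],c@d["E"][:3,:3].T
def onz(d,uv,z):
    o,r=ray(d,uv); return o+r*((z-o[2])/r[:,2])[:,None]
def proj(d,P):
    P=np.atleast_2d(P); fx,fy,cx,cy=d["k"]; c=(P-d["E"][:3,3])@d["E"][:3,:3]
    return np.stack([cx+fx*c[:,0]/-c[:,2],cy-fy*c[:,1]/-c[:,2]],1)
E
python3 - <<'E'
from h import *
s=ctrl.read_state(); print({k:np.round(v,3) for k,v in s.items()})
for n in("top","side"): print(grab(n,n+"0"))
E
```

```text
{'clock': np.float64(0.0), 'qpos': array([-1.407,  0.629,  0.038,  1.518, -0.027,  0.996, -0.02 ]), 'qd': array([ 0.001,  0.001,  0.   , -0.   ,  0.002,  0.001,  0.002]), 'tau': array([-1.0000e-03, -5.6340e+01,  1.2260e+00, -1.9344e+01,  1.1000e-02,
        1.1000e-02, -0.0000e+00]), 'eef_pos': array([147.867, 632.437, 302.965]), 'tool_rot': array([-3.14 ,  0.   ,  2.912]), 'force': array([ 0.419, -0.288, -0.056]), 'torque': array([ 0.05 , -0.021, -0.027]), 'gripper_force': np.float64(0.0), 'width': np.float64(85.479)}
{'fx': 374.9839891985566, 'fy': 374.9839891985566, 'cx': 314.5285487678372, 'cy': 196.6004027996944, 'extrinsics': array([[-1.81009498e-01,  9.58075612e-01, -2.22096113e-01,
         2.92884092e+02],
       [-9.83463990e-01, -1.77672150e-01,  3.50882736e-02,
         5.52161983e+01],
       [-5.84307470e-03,  2.24774841e-01,  9.74393211e-01,
         8.99396788e+02],
       [ 0.00000000e+00,  0.00000000e+00,  0.00000000e+00,
         1.00000000e+00]])}
{'fx': 385.3224524582476, 'fy': 385.3224524582476, 'cx': 319.6666809289109, 'cy': 196.8408750816655, 'extrinsics': array([[ 8.76318154e-01,  3.03974663e-01, -3.73719010e-01,
         5.23226721e+01],
       [-4.81547557e-01,  5.74258585e-01, -6.62071770e-01,
        -7.01841335e+02],
       [ 1.33583062e-02,  7.60148987e-01,  6.49611479e-01,
         7.83518347e+02],
       [ 0.00000000e+00,  0.00000000e+00,  0.00000000e+00,
         1.00000000e+00]])}
```

View pics/top0.png

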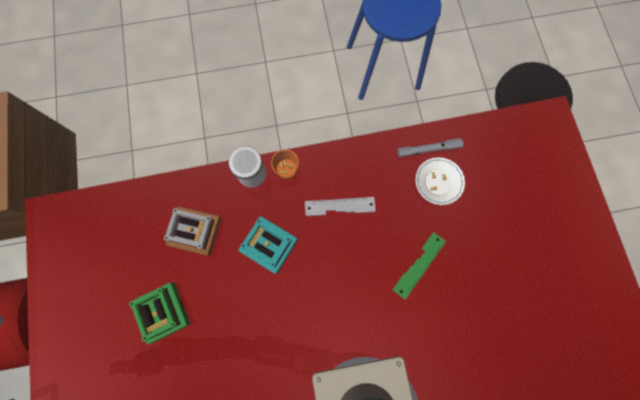

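View pics/side0.png

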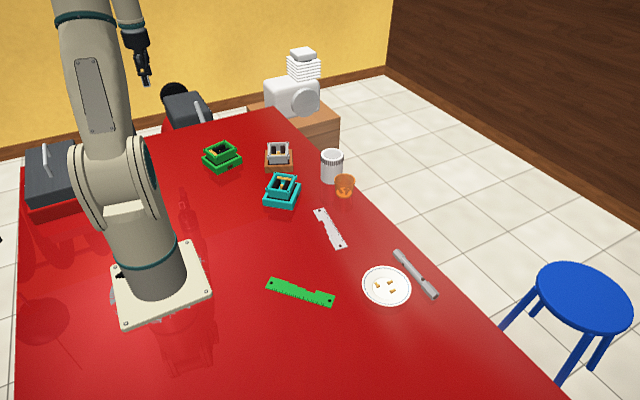

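The top view shows the silver gauge at (340,207), the canister at (246,166), the cup at (285,163), the saucer at (440,181) and the wrench at (430,148).

- **Gauge candidates:** silver (340,207) and green (419,265). The silver steel one fits; green is excluded.
- **Bowl candidates:** grey on a wooden cradle (190,230), turquoise (268,244) and green (158,312). The grey one fits.

Next I measure positions and make one enlarged crop to confirm.

Run:
```python
from h import *
d=load("top0"); p=d["p"].astype(int); hsv=cv2.cvtColor(d["p"],cv2.COLOR_RGB2HSV)
red=((p[:,:,0]>90)&(p[:,:,1]<60)&(p[:,:,2]<60))
# far edge: first red pixel from the top
pts=[]
for u in list(range(60,220,5))+list(range(305,390,5))+list(range(470,550,5)):
    r=np.where(red[:,u]&np.roll(red[:,u],-3)&np.roll(red[:,u],-6))[0]
    if len(r): pts.append((u,r[0]))
W=onz(d,pts,0); l=cv2.fitLine(W[:,:2].astype(np.float32),cv2.DIST_HUBER,0,.01,.01).ravel(); print("edge line",l)
n=np.array([-l[1],l[0]]); print("resid",np.round((W[:,:2]-l[2:])@n,1))
def box(name,m,z,roi):
    u0,v0,u1,v1=roi; M=np.zeros_like(m,np.uint8); M[v0:v1,u0:u1]=m[v0:v1,u0:u1]
    c=max(cv2.findContours(M,0,1)[0],key=cv2.contourArea).reshape(-1,2)
    w=onz(d,c,z)[:,:2].astype(np.float32); b=cv2.minAreaRect(w); print(name,len(c),np.round(b[0],1),np.round(b[1],1),round(b[2],1)); print(np.round(cv2.boxPoints(b),1).tolist())
nr=~((p[:,:,0]>1.8*p[:,:,1])&(p[:,:,0]>1.8*p[:,:,2]))
grey=(hsv[:,:,1]<70)&(hsv[:,:,2]>90)
box("gauge",grey,2,(298,190,382,222))
box("bowl",grey,62,(160,200,225,255))
box("wrench",grey,11,(392,135,468,162))
box("saucer",grey,15,(410,155,470,208))
box("lid",grey,97,(225,145,265,185))
box("cup",(p[:,:,0]>150)&(p[:,:,1]>70)&(p[:,:,2]<110),55,(268,145,302,182))
a=cv2.resize(d["p"][130:290,140:400],None,fx=3,fy=3,interpolation=2)
cv2.imwrite("pics/crop.png",a[:,:,::-1])
```

```text
edge line [ 1.7022340e-02 -9.9985510e-01  6.2967957e+02  5.9562176e+01]
resid [ 4.6  4.8  4.9  5.  -0.1 -0.   0.1  0.2  0.3  0.4  0.5  0.6  0.7  0.8
  0.9  1.   1.1  1.2 -1.3 -1.2 -1.1 -1.  -0.9 -0.8 -0.7 -0.6 -0.5 -0.4
 -0.3 -0.2 -0.1 -0.  -0.9 -0.8 -0.7 -0.6 -0.5 -0.4 -0.3 -0.2 -0.1  0.
  0.1  0.2  0.3 -2.2 -2.1 -2.  -1.9 -0.2 -0.1 -2.7  0.1  0.2 -2.4  0.4
  0.5  0.6  0.7  0.8  0.9  1.   1.1  1.2  1.3]
gauge 165 [463.2 -33.1] [170.2  36.2] 83.2
[[435.1000061035156, -115.5], [471.0, -119.80000305175781], [491.29998779296875, 49.20000076293945], [455.3999938964844, 53.5]]
bowl 135 [465.  319.6] [90.7 74.8] 66.2
[[412.6000061035156, 293.20001220703125], [481.0, 263.0], [517.5, 346.0], [449.1000061035156, 376.20001220703125]]
wrench 139 [ 567.7 -283.8] [166.1  24.1] 88.5
[[553.4000244140625, -366.5], [577.5, -367.1000061035156], [581.9000244140625, -201.10000610351562], [557.7999877929688, -200.39999389648438]]
saucer 136 [ 479.  -285.2] [116.9 119.5] 76.1
[[406.8999938964844, -327.6000061035156], [522.9000244140625, -356.29998779296875], [551.0, -242.8000030517578], [435.0, -214.10000610351562]]
lid 166 [578.  167.8] [88.6 94.1] 81.3
[[524.7999877929688, 131.10000610351562], [617.7999877929688, 116.9000015258789], [631.2000122070312, 204.5], [538.2000122070312, 218.6999969482422]]
cup 83 [577.7  79.2] [69.5 65.2] 1.4
[[542.0999755859375, 111.0], [543.7999877929688, 45.79999923706055], [613.2000122070312, 47.5], [611.5999755859375, 112.69999694824219]]
```

View pics/crop.png

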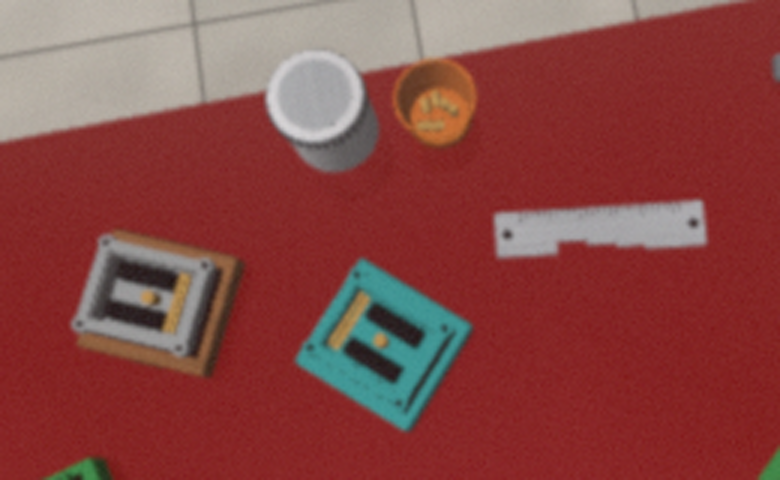

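The crop confirms both parts: the grey bowl sits on the wooden cradle at crop (145,300), and the silver gauge is at (600,230) with its steps on the robot side. So gauge +x points to world +y.

The plan has three parts:
1. Press both open fingertips on the gauge, turn it about 83° clockwise, and slide it out through the gap between cup and wrench at y ≈ -77.
2. Grip its outer end across the 36 mm width with the tool vertical.
3. Lay it on the bowl.

```bash
cat >> h.py <<'E'
def go(*tg,M=None):
    "row(s) from current pose to successive (x,y,z,yawdeg) targets"
    M=T() if M is None else M; out=[]
    for x,y,z,a in tg:
        Rt=R.from_euler('xyz',[np.pi,0,np.radians(a)]).as_matrix()
        t=M[:3,:3].T@(np.array([x,y,z])-M[:3,3])/10
        w=R.from_matrix(M[:3,:3].T@Rt).as_rotvec(); out.append(np.round(np.r_[t,w],3).tolist())
    print(out)
E
python3 - <<'E'
from h import *
go((420,300,250,173),(463,-33,120,173))
d=load("top0")
# bowl rim corners from crop (px/3+off)
c=np.array([(103,240),(208,265),(178,350),(78,325)])/3.+[140,130]
W=onz(d,c,62);print(np.round(W,1),W.mean(0))
E
```

```text
[[-34.069, -26.17, 5.355, -0.002, -0.0, -0.108], [-45.841, -57.593, 18.408, -0.002, -0.0, -0.108]]
[[511.2 344.8  62. ]
 [477.5 268.5  62. ]
 [418.  298.1  62. ]
 [450.1 369.5  62. ]] [464.18912462 320.214962    62.        ]
```

Request:
{"method": "send_rows", "body": {"rows": [[[-34.1,-26.2,5.4,0,0,-0.108],[-34.1,-26.2,5.4,0,0,-0.108],[-34.1,-26.2,5.4,0,0,-0.108],[-34.1,-26.2,5.4,0,0,-0.108],[-34.1,-26.2,5.4,0,0,-0.108],[-34.1,-26.2,5.4,0,0,-0.108],[-34.1,-26.2,5.4,0,0,-0.108],[-34.1,-26.2,5.4,0,0,-0.108],[-45.8,-57.6,18.4,0,0,-0.108],[-45.8,-57.6,18.4,0,0,-0.108]]], "grip": 0}}

```text
clock: 1.1
eef_pos: [416.6, 231.6, 219.0]
tool_rot: [3.141, 0.001, 3.019]
force: [-0.4, -1.2, 0.0]
width: 85.4
gripper_force: 0.0
```

Request:
{"method": "send_rows", "body": {"rows": [[[-7.8,-25.5,9.9,0,0,0],[-7.8,-25.5,9.9,0,0,0],[-7.8,-25.5,9.9,0,0,0],[-7.8,-25.5,9.9,0,0,0],[-7.8,-25.5,9.9,0,0,0],[-7.8,-25.5,9.9,0,0,0],[-7.8,-25.5,9.9,0,0,0],[-7.8,-25.5,9.9,0,0,0],[-7.8,-25.5,9.9,0,0,0]]]}}

```text
clock: 2.0
eef_pos: [462.2, -27.9, 120.6]
tool_rot: [3.141, 0.0, 3.022]
force: [0.0, 0.1, -0.6]
width: 85.3
gripper_force: 0.0
```

Run:
```python
from h import *
grab("wrist","w1"); d=load("w1"); hsv=cv2.cvtColor(d["p"],cv2.COLOR_RGB2HSV)
print(np.round(T(),3)); go((463,-33,80,173))
print(np.round(proj(d,[[463.2,-33,2],[491,49,2],[455,53,2],[435,-115,2],[471,-120,2]])))
```

```text
[[-9.93000e-01  1.19000e-01  0.00000e+00  4.62235e+02]
 [ 1.19000e-01  9.93000e-01  1.00000e-03 -2.75750e+01]
 [-0.00000e+00  1.00000e-03 -1.00000e+00  1.20762e+02]
 [ 0.00000e+00  0.00000e+00  0.00000e+00  1.00000e+00]]
[[-0.139, -0.533, 4.076, 0.001, 0.0, 0.003]]
[[314. 231.]
 [441. 256.]
 [448. 204.]
 [179. 204.]
 [186. 256.]]
```

View pics/w1.png

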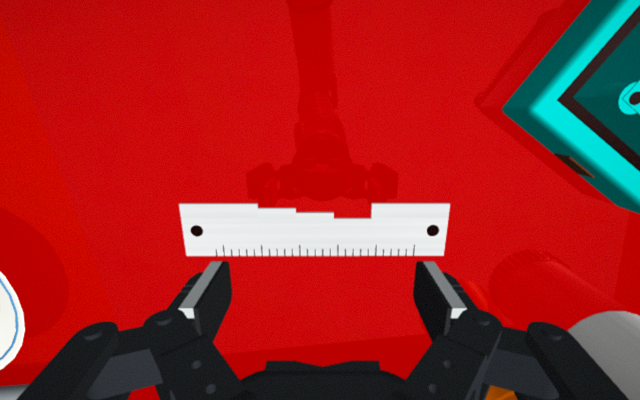

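The wrist view shows the gauge at pixels (179–449, 204–256), within 1–2 px of the prediction. The fingertips line up along it at about (222,265) and (422,265). Now I descend.

Request:
{"method": "send_rows", "body": {"rows": [[[-0.1,-0.5,2.5,0,0,0],[-0.1,-0.5,4.5,0,0,0],[-0.1,-0.5,5.2,0,0,0],[-0.1,-0.5,5.4,0,0,0],[-0.1,-0.5,5.4,0,0,0],[-0.1,-0.5,5.4,0,0,0]]]}}

```text
clock: 2.65
eef_pos: [462.7, -33.3, 66.8]
tool_rot: [3.141, 0.0, 3.022]
force: [-0.1, 0.3, -0.6]
width: 85.1
gripper_force: 0.0
```

Request:
{"method": "send_rows", "body": {"rows": [[[0,0,0.1,0,0,0],[0,0,0.2,0,0,0],[0,0,0.3,0,0,0],[0,0,0.3,0,0,0]]]}}

```text
clock: 3.05
eef_pos: [462.6, -34.3, 63.5]
tool_rot: [-3.141, 0.0, 3.02]
force: [-0.9, 0.1, 0.7]
width: 85.6
gripper_force: 0.0
```

Request:
{"method": "send_rows", "body": {"rows": [[[0,0,0.05,0,0,0],[0,0,0.1,0,0,0],[0,0,0.1,0,0,0]]]}}

```text
clock: 3.35
eef_pos: [462.5, -34.3, 62.4]
tool_rot: [3.142, -0.0, 3.02]
force: [0.0, -0.5, 0.1]
width: 85.4
gripper_force: 0.0
```

Request:
{"method": "send_rows", "body": {"rows": [[[0,0,0.05,0,0,0],[0,0,0.1,0,0,0],[0,0,0.1,0,0,0]]]}}

```text
clock: 3.65
eef_pos: [462.6, -34.3, 61.5]
tool_rot: [-3.142, 0.0, 3.02]
force: [-0.9, 0.6, 1.7]
width: 85.7
gripper_force: 0.8
```

Request:
{"method": "send_rows", "body": {"rows": [[[0,0,0.05,0,0,0],[0,0,0.1,0,0,0],[0,0,0.1,0,0,0]]]}}

```text
clock: 3.95
eef_pos: [462.5, -34.2, 61.4]
tool_rot: [-3.141, 0.001, 3.02]
force: [-2.2, 0.3, 14.3]
width: 85.4
gripper_force: 7.2
```

Request:
{"method": "send_rows", "body": {"rows": [[[-0.3,0,0,0,0,0.04],[-0.8,0,0,0,0,0.1],[-1.4,0,0,0,0,0.18],[-2.0,0,0,0,0,0.26],[-2.6,0,0,0,0,0.34],[-3.0,0,0,0,0,0.4]]]}}

```text
clock: 4.55
eef_pos: [492.7, -37.8, 61.5]
tool_rot: [3.141, 0.001, 2.617]
force: [-1.6, 0.3, 12.5]
width: 85.7
gripper_force: 6.6
```

```bash
cat >> h.py <<'E'
def gauge(name,f,z=2,roi=None):
    grab(name,f); d=load(f); hsv=cv2.cvtColor(d["p"],cv2.COLOR_RGB2HSV); m=((hsv[:,:,1]<70)&(hsv[:,:,2]>100)).astype(np.uint8)
    best=None
    for c in cv2.findContours(m,0,1)[0]:
        if len(c)<20: continue
        w=onz(d,c.reshape(-1,2),z)[:,:2].astype(np.float32); b=cv2.minAreaRect(w)
        L,Wd=max(b[1]),min(b[1])
        if L>60 and abs(b[0][0]-530)<150 and -170<b[0][1]<20 and L<230 and 15<Wd<70:
            P=cv2.boxPoints(b); e=P[1]-P[0] if np.linalg.norm(P[1]-P[0])>np.linalg.norm(P[2]-P[1]) else P[2]-P[1]
            print(name,"c",np.round(b[0],1),"LW",np.round([L,Wd],1),"ang",round(np.degrees(np.arctan2(e[1],e[0]))%180,1),"xmax",P[:,0].max().round(1))
E
python3 - <<'E'
from h import *
gauge("top","t2"); gauge("side","s2"); print(T()[:3,3], ctrl.read_state()["force"],ctrl.read_state()["tool_rot"])
E
```

```text
top c [463.1 -65.9] LW [98.2 33.2] ang 76.5 xmax 490.8
top c [513.4  15.8] LW [69.9 32. ] ang 40.6 xmax 550.4
top c [521.  -39.3] LW [66.  26.1] ang 36.9 xmax 555.3
side c [468.8 -79.9] LW [73.1 35.6] ang 59.7 xmax 502.6
[493.33947867 -37.87578577  61.45877238] [-0.08236949 -0.10008596 11.3459417 ] [3.14083051e+00 2.05945146e-03 2.61813380e+00]
```

Request:
{"method": "send_rows", "body": {"rows": [[[-0.4,-0.05,0,0,0,0.06],[-1.0,-0.1,0,0,0,0.16],[-1.7,-0.2,0,0,0,0.27],[-2.4,-0.3,0,0,0,0.38],[-3.1,-0.4,0,0,0,0.5],[-3.8,-0.5,0,0,0,0.62],[-4.6,-0.6,0,0,0,0.74],[-5.3,-0.7,0,0,0,0.86],[-5.9,-0.75,0,0,0,0.96],[-6.4,-0.8,0,0,0,1.04]]]}}

```text
clock: 5.65
eef_pos: [544.4, -76.6, 61.5]
tool_rot: [3.141, 0.0, 1.577]
force: [-1.5, 0.1, 11.0]
width: 85.7
gripper_force: 5.4
```

Run:
```python
from h import *
gauge("top","t3"); gauge("side","s3"); grab("wrist","w3"); print(T()[:3,3], ctrl.read_state()["force"],ctrl.read_state()["tool_rot"])
a=load("s3")["p"]; cv2.imwrite("pics/s3c.png",np.hstack([cv2.resize(load("w3")["p"],(480,300)),cv2.resize(a[170:320,250:410],(320,300))])[:,:,::-1])
```

```text
top c [508.9 -74.5] LW [96.4 36. ] ang 6.0 xmax 558.7
[544.97813593 -76.72724829  61.55431145] [1.4846946  0.90155292 9.19166366] [3.13918440e+00 3.03681974e-04 1.57942023e+00]
```

View pics/s3c.png

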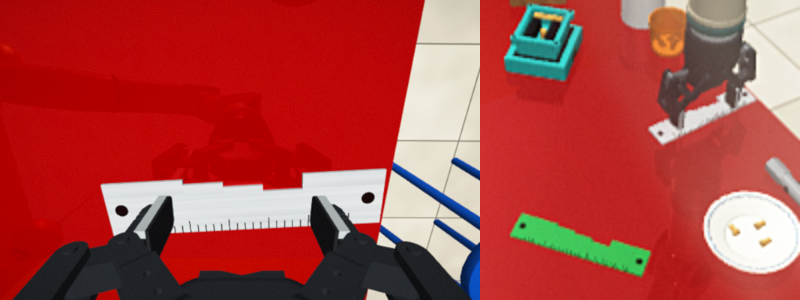

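The gauge turned with the fingers and now points straight at the edge. In the wrist crop it spans u = 102–387 and its outer end is right at the edge line. I slide it about 52 mm further out.

Request:
{"method": "send_rows", "body": {"rows": [[[0,0.4,0,0,0,0],[0,1.0,0,0,0,0],[0,1.7,0,0,0,0],[0,2.4,0,0,0,0],[0,3.1,0,0,0,0],[0,3.8,0,0,0,0],[0,4.5,0,0,0,0],[0,5.0,0,0,0,0],[0,5.2,0,0,0,0],[0,5.2,0,0,0,0]]]}}

```text
clock: 6.8
eef_pos: [596.3, -76.4, 61.5]
tool_rot: [3.141, 0.0, 1.58]
force: [-0.2, -0.3, 9.3]
width: 85.6
gripper_force: 4.6
```

Run:
```python
from h import *
grab("wrist","w4"); print(T()[:3,3], ctrl.read_state()["force"],ctrl.read_state()["tool_rot"])
d=load("w4"); hsv=cv2.cvtColor(d["p"],cv2.COLOR_RGB2HSV); red=(hsv[:,:,1]>150)&((hsv[:,:,0]<10)|(hsv[:,:,0]>170))
# edge: last red in rows above the gauge; gauge top border extent
for v in (120,160,200): u=np.where(red[v])[0].max(); print(v,u,np.round(onz(d,[(u,v)],0),1))
p=d["p"][230:300]; cv2.imwrite("pics/w4c.png",cv2.resize(d["p"][180:340],None,fx=1.2,fy=1.2)[:,:,::-1])
```

```text
[596.34510857 -76.32986335  61.50989739] [-0.61190357 -0.35981332  9.99505739] [3.14052065e+00 3.13712702e-04 1.57978560e+00]
120 415 [[633.4  -4.8   0. ]]
160 412 [[633.7 -21.1   0. ]]
200 409 [[634.1 -38.8   0. ]]
```

View pics/w4c.png

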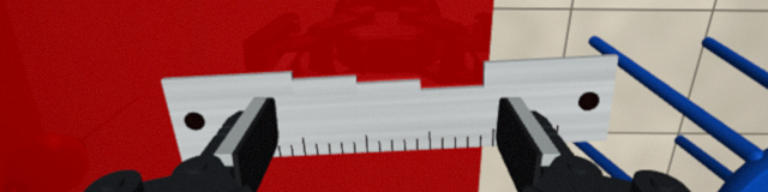

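The outer end, crop (617,56)–(607,138), sticks out clearly past the edge at crop u ≈ 490. I compute its pose, lift off and move to the end grip.

Run:
```python
from h import *
d=load("w4"); c=np.array([(163,79),(617,56),(607,138),(195,121),(589,101)])/1.2+[0,180]
W=onz(d,c,2)[:,:2]; print(np.round(W,1)); e=W[1]-W[0]; print(np.linalg.norm(e),np.degrees(np.arctan2(e[1],e[0])))
m=(W[3]+W[4])/2; print("holes mid",m, np.linalg.norm(W[4]-W[3]))
```

```text
[[512.  -61. ]
 [681.4 -50.1]
 [684.3 -85.2]
 [521.5 -79. ]
 [674.3 -68.8]]
169.7720720657902 3.6903953199927453
holes mid [597.86671769 -73.90684815] 153.16439145282376
```

Request:
{"method": "send_rows", "body": {"rows": [[[0,0,-0.5,0,0,0],[0,0,-2.0,0,0,0],[0,0,-5.0,0,0,0],[0,0,-6.0,0,0,0]]]}}

```text
clock: 7.25
eef_pos: [597.2, -76.3, 123.4]
tool_rot: [3.138, 0.0, 1.58]
force: [0.1, 0.1, -0.5]
width: 85.2
gripper_force: 0.0
```

Request:
{"method": "send_rows", "body": {"rows": [[[0.6,7.0,0,0,0,-0.14],[0.6,7.0,0,0,0,-0.28],[0.6,7.0,0,0,0,-0.42],[0.6,7.0,0,0,0,-0.56],[0.6,7.0,0,0,0,-0.7],[0.6,7.0,0,0,0,-0.84],[0.6,7.0,0,0,0,-0.98],[0.6,7.0,0,0,0,-1.12],[0.6,7.0,0,0,0,-1.26],[0.6,7.0,0,0,0,-1.4]]]}}

```text
clock: 8.25
eef_pos: [665.6, -69.9, 120.6]
tool_rot: [-3.141, -0.0, 2.985]
force: [0.2, -0.4, -0.6]
width: 85.1
gripper_force: 0.0
```

Request:
{"method": "send_rows", "body": {"rows": [[[0,0,0,0,0,-0.12],[0,0,0,0,0,-0.22],[0,0,0,0,0,-0.22],[0,0,0,0,0,-0.22]]]}}

```text
clock: 8.65
eef_pos: [665.7, -69.9, 120.5]
tool_rot: [-3.142, -0.0, -3.086]
force: [0.0, 0.1, 0.6]
width: 85.1
gripper_force: 0.0
```

Run:
```python
from h import *
grab("wrist","w5"); d=load("w5"); hsv=cv2.cvtColor(d["p"],cv2.COLOR_RGB2HSV); print(np.round(T(),3)[:3])
P=[[598,-74,2],[668.9,-69.5,2],[682.0,-50.5,2],[684.3,-86.4,2]]; q=proj(d,P);print(np.round(q))
im=d["p"].copy()
for u,v in q: cv2.circle(im,(int(u),int(v)),4,(0,0,255),-1)
cv2.imwrite("pics/w5m.png",im[:,:,::-1]); go((666.9,-69.5,53,183.75))
```

```text
[[-9.98000e-01 -5.60000e-02 -0.00000e+00  6.65704e+02]
 [-5.60000e-02  9.98000e-01 -0.00000e+00 -6.98430e+01]
 [ 0.00000e+00 -0.00000e+00 -1.00000e+00  1.20496e+02]]
[[321. 120.]
 [322. 233.]
 [350. 253.]
 [295. 253.]]
[[-0.122, 0.029, 6.75, -0.0, -0.0, -0.01]]
```

View pics/w5m.png

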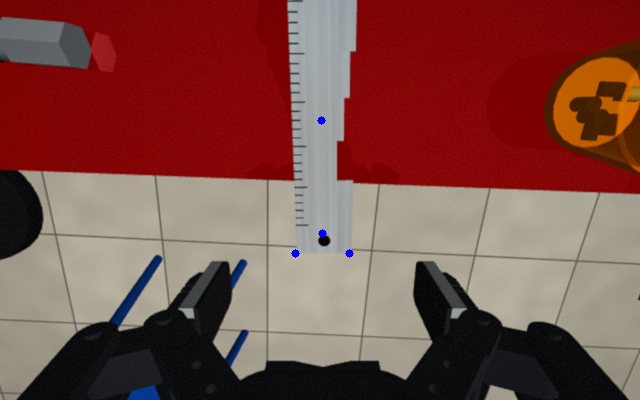

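The end corners (295,253) and (350,253) match, and the edge runs at v ≈ 180, so the overhang is about 50 mm. I descend and close across the width.

Request:
{"method": "send_rows", "body": {"rows": [[[-0.1,0,3.0,0,0,0],[-0.1,0,5.5,0,0,0],[-0.1,0,6.5,0,0,0],[-0.1,0,6.7,0,0,0],[-0.1,0,6.7,0,0,0],[-0.1,0,6.7,0,0,0]]]}}

```text
clock: 9.3
eef_pos: [667.7, -69.4, 54.8]
tool_rot: [-3.142, 0.002, -3.084]
force: [-1.1, 0.2, 0.0]
width: 85.3
gripper_force: 0.0
```

Request:
{"method": "send_rows", "body": {"rows": [[[0,0,0,0,0,0],[0,0,0,0,0,0],[0,0,0,0,0,0],[0,0,0,0,0,0],[0,0,0,0,0,0],[0,0,0,0,0,0],[0,0,0,0,0,0],[0,0,0,0,0,0]]], "grip": 255}}

```text
clock: 10.1
eef_pos: [666.9, -69.6, 53.6]
tool_rot: [-3.142, 0.0, -3.084]
force: [-0.1, 0.5, 2.4]
width: 33.5
gripper_force: 59.3
```

Request:
{"method": "send_rows", "body": {"rows": [[[0,0,-0.3,0,0,0],[0,0,-1.0,0,0,0],[0,0,-2.0,0,0,0],[0,0,-3.0,0,0,0],[0,0,-3.0,0,0,0],[0,0,-3.0,0,0,0]]]}}

```text
clock: 10.7
eef_pos: [667.0, -69.7, 84.0]
tool_rot: [-3.141, 0.001, -3.084]
force: [0.3, -0.3, -1.5]
width: 33.3
gripper_force: 59.6
```

Run:
```python
from h import *
grab("wrist","w6"); grab("side","s6"); s=ctrl.read_state(); print(np.round(T(),3)[:3],s["force"],s["width"])
a=load("s6")["p"][150:300,280:460]; cv2.imwrite("pics/g6.png",np.hstack([cv2.resize(load("w6")["p"],(440,300)),cv2.resize(a,(360,300),interpolation=2)])[:,:,::-1])
```

```text
[[-9.98000e-01 -5.80000e-02 -1.00000e-03  6.66524e+02]
 [-5.80000e-02  9.98000e-01 -0.00000e+00 -6.97460e+01]
 [ 1.00000e-03 -0.00000e+00 -1.00000e+00  8.32250e+01]] [-0.25155728 -0.34521946 -1.22500852] 33.55095847058597
```

View pics/g6.png

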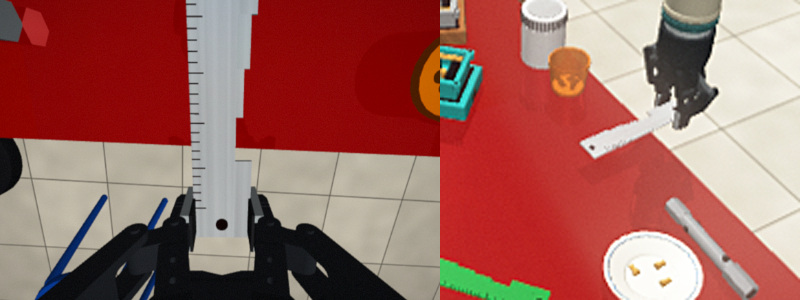

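The gauge is lifted, held at its end and looks level (side crop, end b at (590,150)). I measure the tilt by triangulating end b from the top and side views.

```bash
cat >> h.py <<'E'
def endb(tag,Pa,do=True):
    "triangulate the two corners of end b from top and side; Pa=rough end-b point"
    D=[]
    for n in("top","side"):
        if do: grab(n,n+tag)
        d=load(n+tag); hsv=cv2.cvtColor(d["p"],cv2.COLOR_RGB2HSV); m=((hsv[:,:,1]<80)&(hsv[:,:,2]>105)).astype(np.uint8)
        q=proj(d,Pa)[0]; lab=cv2.connectedComponents(m)[1]
        u,v=q.astype(int); w=lab[v-12:v+13,u-12:u+13]; k=np.bincount(w[w>0]).argmax()
        c=max(cv2.findContours((lab==k).astype(np.uint8),0,1)[0],key=len)
        ap=cv2.approxPolyDP(c,2.5,True).reshape(-1,2); D.append((d,q,ap)); print(n,np.round(q),ap.tolist())
    return D
def tri(d1,p1,d2,p2):
    o1,r1=ray(d1,p1);o2,r2=ray(d2,p2);A=np.stack([r1[0],-r2[0]],1)
    s=np.linalg.lstsq(A,o2-o1,rcond=None)[0];a=o1+s[0]*r1[0];b=o2+s[1]*r2[0];return (a+b)/2,np.linalg.norm(a-b)
E
python3 - <<'E'
from h import *
endb("7",[513,-79,31])
E
```

```text
top [355. 180.] [[0, 0], [0, 92], [12, 93], [76, 134], [78, 188], [223, 160], [228, 161], [234, 174], [247, 177], [259, 168], [261, 153], [339, 138], [349, 182], [361, 179], [351, 136], [475, 113], [488, 148], [431, 320], [437, 333], [459, 352], [482, 362], [506, 365], [519, 360], [599, 183], [639, 286], [639, 139], [623, 152], [612, 155], [619, 138], [619, 148], [639, 133], [638, 115], [622, 138], [619, 137], [639, 110], [639, 91], [613, 105], [605, 103], [622, 69], [628, 64], [626, 62], [633, 64], [639, 60], [639, 24], [633, 43], [583, 136], [569, 149], [547, 157], [539, 156], [570, 140], [587, 122], [630, 39], [636, 20], [637, 0], [602, 0], [601, 30], [588, 55], [564, 77], [539, 86], [514, 80], [504, 69], [500, 56], [504, 28], [522, 0], [464, 0], [442, 27], [438, 53], [442, 65], [451, 74], [478, 82], [478, 88], [423, 77], [417, 90], [414, 88], [415, 75], [374, 69], [365, 93], [369, 109], [359, 118], [354, 118], [349, 126], [344, 117], [340, 117], [333, 130], [314, 120], [312, 109], [322, 108], [326, 89], [336, 99], [351, 98], [340, 98], [334, 92], [336, 75], [357, 74], [360, 56], 
[... 439 characters left out ...]
47, 263], [558, 260], [581, 262], [610, 277], [632, 303], [632, 323], [614, 336], [591, 372], [585, 365], [602, 337], [595, 336], [560, 388], [572, 399], [639, 399], [639, 231], [436, 107], [428, 121], [427, 110], [433, 96], [438, 95], [434, 81], [427, 79], [421, 53], [411, 69], [397, 75], [405, 88], [406, 100], [410, 102], [407, 103], [411, 107], [410, 114], [398, 110], [393, 98], [392, 105], [397, 115], [392, 114], [391, 94], [382, 75], [320, 89], [316, 79], [320, 77], [319, 69], [297, 82], [336, 53], [353, 56], [370, 48], [385, 66], [394, 69], [407, 65], [416, 57], [420, 42], [414, 16], [418, 0], [410, 0], [412, 6], [406, 21], [382, 38], [368, 35], [365, 24], [373, 9], [385, 0], [308, 0]]
```

Run:
```python
from h import *
a,b=load("top7"),load("side7")
for p,q in(((349,182.5),(350,222.5)),((361,179.5),(358,228.5)),((355,181),(354,225.5))):
    x,e=tri(a,p,b,q); print(np.round(x,1),round(e,1))
go((597+70,-69.7,180,183.3))
```

```text
[511.8 -64.6  23.1] 0.1
[515.9 -95.5  23.7] 4.5
[513.9 -80.1  23.3] 2.3
[[-0.046, -0.007, -9.702, 0.0, -0.001, 0.001]]
```

End b reads about 23 mm against an expected 31 mm, so it sags at most about 3°, within measurement noise. Next I raise to TCP z ≈ 200 and carry the gauge over to the bowl.

Request:
{"method": "send_rows", "body": {"rows": [[[0,0,-1,0,0,0],[0,0,-3,0,0,0],[0,0,-5.5,0,0,0],[0,0,-8,0,0,0],[0,0.5,-10,0,0,0.01],[0.2,1.5,-11,0,0,0.03],[0.8,3,-11.7,0,0,0.06],[1.7,5.3,-11.7,0,0,0.1],[2.6,8,-11.7,0,0,0.14],[3.5,11,-11.7,0,0,0.18]]]}}

```text
clock: 11.9
eef_pos: [624.4, 39.0, 200.2]
tool_rot: [-3.141, -0.001, 3.017]
force: [1.1, 0.1, -1.2]
width: 33.1
gripper_force: 59.7
```

Request:
{"method": "send_rows", "body": {"rows": [[[0.5,3,0,0,0,0.04],[1.0,6.2,0,0,0,0.08],[1.5,9.5,0,0,0,0.12],[2.0,12.8,0,0,0,0.16],[2.5,16,0,0,0,0.2],[2.9,18.5,0,0,0,0.23],[3.1,20.5,0,0,0,0.26],[3.2,22,0,0,0,0.28],[3.2,22.5,0,0,0,0.29],[3.2,22.5,0,0,0,0.29]]]}}

```text
clock: 12.9
eef_pos: [620.3, 266.5, 200.2]
tool_rot: [-3.141, -0.001, 2.731]
force: [0.5, -0.5, -1.1]
width: 33.0
gripper_force: 59.7
```

Run:
```python
from h import *
grab("wrist","w8"); grab("side","s8");print(np.round(T(),3)[:3],ctrl.read_state()["width"])
go((527.6,292.2,140,156.2))
d=load("w8");c=np.array([464.5,320,62]);ex=np.array([.915,-.4035,0]);ey=np.array([.4035,.915,0])
q=proj(d,[c+sx*35*ex+sy*43*ey for sx,sy in((1,1),(1,-1),(-1,-1),(-1,1))]); print(np.round(q))
im=d["p"].copy(); cv2.polylines(im,[q.astype(np.int32)],True,(0,0,255),1)
cv2.imwrite("pics/m8.png",np.hstack([im[:,:],cv2.resize(load("s8")["p"][100:250,240:300],(160,400))])[:,:,::-1])
```

```text
[[-9.16000e-01  4.01000e-01 -1.00000e-03  6.20925e+02]
 [ 4.01000e-01  9.16000e-01 -1.00000e-03  2.64255e+02]
 [-0.00000e+00 -2.00000e-03 -1.00000e+00  2.00114e+02]] 33.40659647602651
[[9.67, -1.17, 6.013, -0.002, 0.0, 0.003]]
[[ 373.   10.]
 [ 225.    9.]
 [ 213. -146.]
 [ 381. -145.]]
```

View pics/m8.png

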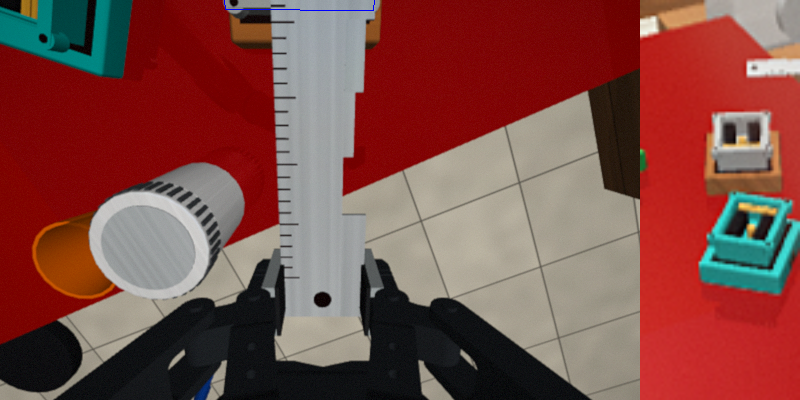

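The gauge is aligned with the predicted bowl, whose near rim at v ≈ 10 matches the blue prediction. I move over the bowl at TCP z ≈ 140 and look.

Request:
{"method": "send_rows", "body": {"rows": [[[0.8,-0.1,0.3,0,0,0],[2.2,-0.3,1.0,0,0,0],[4.0,-0.5,2.0,0,0,0],[6.0,-0.7,3.2,0,0,0],[8.0,-1.0,4.5,0,0,0],[9.2,-1.1,5.5,0,0,0],[9.6,-1.2,6.0,0,0,0],[9.6,-1.2,6.0,0,0,0],[9.6,-1.2,6.0,0,0,0]]]}}

```text
clock: 13.9
eef_pos: [529.2, 292.3, 140.8]
tool_rot: [3.141, 0.001, 2.729]
force: [0.6, -0.3, -1.2]
width: 33.6
gripper_force: 59.7
```

Run:
```python
from h import *
grab("wrist","w9"); grab("top","t9"); grab("side","s9");print(np.round(T(),3)[:3],ctrl.read_state()["width"])
go((527.6,292.2,118,156.2))
a=cv2.resize(load("w9")["p"],(480,300));b=cv2.resize(load("s9")["p"][120:200,250:330],(300,300),interpolation=2)
c=cv2.resize(load("t9")["p"][200:270,140:240],(400,280),interpolation=2); e=np.zeros((280,380,3),np.uint8)
cv2.imwrite("pics/m9.png",np.vstack([np.hstack([a,b]),np.hstack([c,e])])[:,:,::-1])
```

```text
[[-9.16000e-01  4.02000e-01  1.00000e-03  5.29327e+02]
 [ 4.02000e-01  9.16000e-01  1.00000e-03  2.92489e+02]
 [-1.00000e-03  1.00000e-03 -1.00000e+00  1.40944e+02]] 33.33519961353179
[[0.149, -0.098, 2.294, 0.001, 0.001, 0.002]]
```

View pics/m9.png

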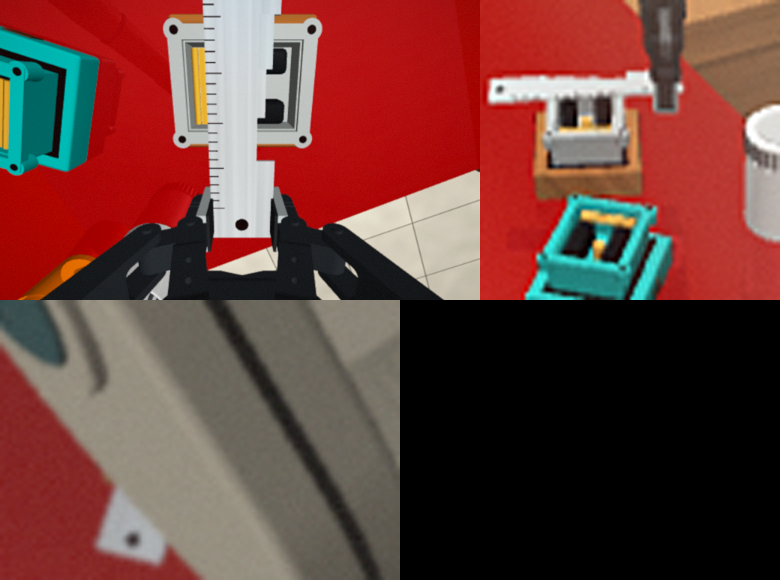

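The wrist view shows the rim bolts at (173,30), (311,30), (181,139) and (303,139) on the 0.75-scale picture, with the gauge across the middle. I compute the bowl centre from the bolts.

Run:
```python
from h import *
d=load("w9"); W=onz(d,np.array([(173,30),(311,30),(181,139),(303,139)])*4/3,62); print(np.round(W,1),W.mean(0))
e=W[1]-W[0]+W[3]-W[2]; print("y axis deg",np.degrees(np.arctan2(e[1],e[0])), np.linalg.norm(W[1]-W[0]),np.linalg.norm(W[3]-W[2]),np.linalg.norm(W[2]-W[0]))
# gauge at its height (grip z ~ 88): left edge and end hole
h=onz(d,np.array([(241,225),(213,238),(270,238),(204,60),(211,200)])*4/3,89); print(np.round(h,1))
c=W.mean(0)[:2]; M=T(); print("bowl centre in tool",M[:2,:2].T@(c-M[:2,3]))
```

```text
[[419.2 298.1  62. ]
 [450.6 370.   62. ]
 [477.6 272.1  62. ]
 [509.4 344.9  62. ]] [464.18876697 321.27636565  62.        ]
y axis deg 66.38944357909321 78.44538090047095 79.41856107174176 63.9296690333581
[[535.8 289.3  89. ]
 [537.4 269.8  89. ]
 [551.4 301.9  89. ]
 [443.6 310.2  89. ]
 [513.3 280.1  89. ]]
bowl centre in tool [71.21570172  0.20206308]
```

The bowl centre is (464.2, 321.3) and the gauge angle matches within 1°. I need +2 mm along tool x, then lower slowly.

Request:
{"method": "send_rows", "body": {"rows": [[[0.2,0,0.3,0,0,0],[0.2,0,0.8,0,0,0],[0.2,0,1.3,0,0,0],[0.2,0,1.7,0,0,0],[0.2,0,1.9,0,0,0],[0.2,0,1.9,0,0,0],[0.2,0,1.9,0,0,0]]]}}

```text
clock: 14.75
eef_pos: [526.4, 293.7, 121.4]
tool_rot: [3.142, -0.0, 2.73]
force: [0.3, 0.7, -1.5]
width: 33.6
gripper_force: 59.7
```

Request:
{"method": "send_rows", "body": {"rows": [[[0,0,0.05,0,0,0],[0,0,0.1,0,0,0],[0,0,0.15,0,0,0],[0,0,0.2,0,0,0],[0,0,0.2,0,0,0]]]}}

```text
clock: 15.25
eef_pos: [526.4, 293.6, 119.4]
tool_rot: [-3.142, -0.0, 2.73]
force: [-0.7, -0.2, -1.0]
width: 33.7
gripper_force: 59.7
```

Request:
{"method": "send_rows", "body": {"rows": [[[0,0,0.05,0,0,0],[0,0,0.1,0,0,0],[0,0,0.15,0,0,0],[0,0,0.2,0,0,0],[0,0,0.2,0,0,0]]]}}

```text
clock: 15.75
eef_pos: [526.4, 293.6, 117.4]
tool_rot: [-3.142, -0.0, 2.73]
force: [0.7, -0.1, -0.7]
width: 33.2
gripper_force: 59.7
```

Request:
{"method": "send_rows", "body": {"rows": [[[0,0,0.05,0,0,0],[0,0,0.1,0,0,0],[0,0,0.1,0,0,0]]]}}

```text
clock: 16.05
eef_pos: [526.4, 293.7, 116.4]
tool_rot: [3.142, -0.0, 2.73]
force: [0.1, -0.1, 0.0]
width: 33.5
gripper_force: 59.7
```

Request:
{"method": "send_rows", "body": {"rows": [[[0,0,0.05,0,0,0],[0,0,0.1,0,0,0],[0,0,0.1,0,0,0]]]}}

```text
clock: 16.35
eef_pos: [526.4, 293.7, 115.6]
tool_rot: [3.142, 0.0, 2.73]
force: [0.2, -1.1, 2.0]
width: 33.3
gripper_force: 59.9
```

Request:
{"method": "send_rows", "body": {"rows": [[[0,0,0.05,0,0,0],[0,0,0.05,0,0,0],[0,0,0.05,0,0,0]]]}}

```text
clock: 16.65
eef_pos: [526.5, 293.7, 115.1]
tool_rot: [3.141, 0.0, 2.73]
force: [-1.2, -1.1, 3.5]
width: 33.5
gripper_force: 60.0
```

The gauge touches down at the expected height with about 4 N. I let go by opening part-way, then back straight up.

Request:
{"method": "send_rows", "body": {"rows": [[[0,0,0,0,0,0],[0,0,0,0,0,0],[0,0,0,0,0,0],[0,0,0,0,0,0],[0,0,0,0,0,0]]], "grip": 90}}

```text
clock: 17.15
eef_pos: [526.4, 293.6, 114.8]
tool_rot: [-3.141, -0.0, 2.73]
force: [0.4, 0.4, -0.7]
width: 55.5
gripper_force: 0.0
```

Run:
```python
from h import *
grab("wrist","w10"); s=ctrl.read_state(); print(s["width"],s["gripper_force"],s["force"])
d=load("w10"); hsv=cv2.cvtColor(d["p"],cv2.COLOR_RGB2HSV)
dark=((hsv[:,:,2]<60)).astype(np.uint8)
for c in cv2.findContours(dark,0,1)[0]:
    a=cv2.contourArea(c); (u,v),r=cv2.minEnclosingCircle(c)
    if 40<a<800 and a>.6*np.pi*r*r: print("blob",round(u),round(v),round(r,1),np.round(onz(d,[(u,v)],64),1))
```

```text
55.406942731671826 0.0 [-0.02314078  0.04242075 -0.25904087]
blob 322 301 7.9 [[532.9 291.1  64. ]]
blob 418 209 5.4 [[508.4 344.2  64. ]]
blob 228 209 5.4 [[477.6 273.4  64. ]]
blob 436 36 7.4 [[450.4 369.7  64. ]]
blob 212 35 7.2 [[419.4 299.   64. ]]
```

Released. The end hole lies 75.4 mm from the bowl centre (76.5 expected) at -23.9°, so the gauge is centred and square. Next I retreat upward and check.

Request:
{"method": "send_rows", "body": {"rows": [[[0,0,-0.5,0,0,0],[0,0,-2,0,0,0],[0,0,-5,0,0,0],[0,0,-9,0,0,0],[0,0,-13,0,0,0],[0,0,-15,0,0,0],[0,0,-15,0,0,0],[0,0,-15,0,0,0]]]}}

```text
clock: 18.0
eef_pos: [526.4, 293.5, 266.0]
tool_rot: [3.141, 0.001, 2.73]
force: [0.3, 0.4, -0.5]
width: 55.4
gripper_force: 0.0
```

Run:
```python
from h import *
grab("wrist","w11"); grab("side","s11")
a=cv2.resize(load("w11")["p"],(480,300));b=cv2.resize(load("s11")["p"][120:200,250:330],(300,300),interpolation=2)
cv2.imwrite("pics/m11.png",np.hstack([a,b])[:,:,::-1]); s=ctrl.read_state(); print(s["clock"],s["force"],np.abs(s["qd"]).max())
```

```text
18.1 [-0.71009338  0.63394327  0.99165618] 0.013638336859682151
```

View pics/m11.png

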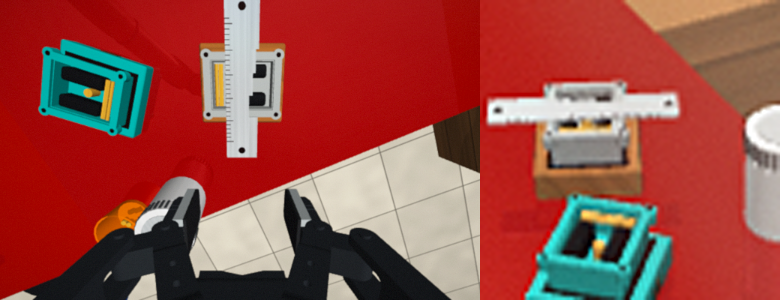

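The gauge lies flat and square across the bowl, with holes at (242,6) and (242,150) on either side of the rim. It is centred and free of the gripper, so I hand the job in.

```bash
python3 -c "
from cell import ctrl; print(ctrl.finish_job())"
```

```text
the job is handed in; nothing more can be done
None
```

The gauge lies flat, square and centred across the grey bowl's long rims and has been let go; I handed the job in at about 18 s, and no verdict was returned.

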